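# Snap the folding stand open and put the job board on it

### The arm

A 7-joint arm with a two-finger parallel gripper is mounted at the origin on the work surface. World frame = base frame: x ahead of the robot, y to its left, z up, the work surface at z = 0. Lengths are in m, angles in rad, forces in N, time in s.
With the tool pointing down it reaches from about 0.4 to 0.85 m from the base axis. Payload 6.9 kg.
Tool frame: the origin (TCP) lies midway between the tips of the shut fingers; the grasp point (between the pads) lies behind it (ctrl.pinch_z is the z of the grasp point in the tool frame, in m); z points along the fingers, y is the line along which they close (so a half turn about z gives the same grasp; the last joint's range is limited). The gripper opens to 85 mm and grips with 20 to 120 N. Pads are 22 mm wide; open, the fingers measure 114 mm over their backs; the gripper's body (76 mm by 85 mm) begins 54 mm behind the grasp point. The pads swing forward as they close: fully open they stand 13 mm farther back than shut.
Start: joints at [-1.087, 0.507, -0.238, 1.5, 0.126, 1.149, -0.155], TCP at [0.231, 0.581, 0.231] pointing down, gripper open.
Joint ranges: [-3.08, 3.08], [-0.24, 2.05], [-1.43, 1.35], [0, 2.5], [-1.52, 4.66], [0.17, 1.96], [-2.89, 2.89]. Speed limits (rad/s): [2.39, 2.39, 3.14, 3.14, 3.14, 3.14, 3.14].

### API

Orientations are given as a unit quaternion [w, x, y, z].
In Python, from station import ctrl, get_state, vision, ticket, models gives the robot as it stands. Calls block until the motion is done:
- ctrl.movep(position, orientation): joint-space move of the TCP to a pose.
- ctrl.movel(position, frame=None, max_speed=0.15): straight line of the TCP; frame=None keeps the orientation; max_speed is the mean speed in m/s.
- ctrl.set_joints(angles): joint-space move.
- ctrl.ungrasp() and ctrl.close_gripper(force=None): open the fingers fully, or close them until they stop; force is the grip in N (None keeps the last).
- ctrl.pause(seconds).
- ctrl.ik(position, orientation): joint angles nearest the present ones, or None.
- get_state(): the state.
- vision.grab_frame(name): name is "side" or "top"; returns (picture, depth): 420x560x3 uint8, blue, green, red; 420x560 float32, m along the optical axis (not along the pixel's ray), 0 where there is no reading.
- vision.camera_info(name): a dict with "mtx" (3x3 intrinsics, pixels), "R" (3x3) and "t" (3): a world point X has camera coordinates R X + t. Camera axes: x right, y down, z forward; pixel columns grow to the right and rows downward; lengths in m; the calibration is good to about 2 mm. A picture is of the moment at which its call begins. camera_info takes no time and is no camera call.
A pose or a line that the arm cannot do raises ctrl.Unreachable and nothing moves.
- ticket.close_job(): hands the job in; it is judged then, once.
Trained networks look in the newest picture that a camera, given by its name, has taken for a name from the list of things; names that differ only in an ending like _2 or _b are one class to them, and where a whole thing is asked for, a point or a joint stands for the part that bears it (a point fixed in the world has none). Each returns a list of dicts, best first, with "p" (0 to 1); they miss things now and then, are a little off and sometimes report something else, mostly with a low value. They report only what shows in the picture. A call takes as long as a camera call. They do not tell look-alikes from the thing itself.
- models.recognise(camera, target): "point" ([column, row] in pixels, amid what is visible of it).
- models.masks_of(camera, target): "mask" (420x560 bool, what is visible of it) and "point" ([column, row] in pixels, amid what is visible of it).
The state is a dict: "time": time; "qpos": joint angles; "qd": joint speeds; "tau": joint torques, N m; "tcp_pos": TCP position; "eef_rot": TCP orientation; "contact_force": force on the tool from outside, world axes, zero at the start; "wrist_torque": the same for the moment, N m; "width": finger opening in m; "gripper_force": force on a finger pad.
Only numpy, scipy, OpenCV 4.12 (cv2) and the standard library are available. Lean on these libraries where they do the work, as an engineer would, in place of code of your own. Each camera call takes 0.05 s, during which the arm holds its last target. There are 200 camera calls.

### The job

Swing the folded stand's panel up by its red handle until it snaps over centre and stays fully open. Then lift the job board out of its wooden rack and lower it, clip up and paper side out, on to the stand behind the lip, so that it leans back centrally against the open panel by itself. Leave the mallet, wrench, jar and tape dispenser where they are.

Things in the scene. Friction and masses are not known exactly. Their poses are not given: they have to be found in the camera images.
- stand: Green folding stand, screwed down. Plate 150 (x) x 170 (y) x 14 mm; origin at the centre of its underside, z up, +x to its front, which points away from the robot within 30 degrees. A lip 130 mm wide crosses the plate from x = 0 to +8 mm, top 26 mm above the counter. The board's foot belongs on the plate (14 mm high) between x = -38 mm (hinge side) and x = 0 (lip).
- stand_hinge (a point): Middle of the panel's hinge axis, at x = -45 mm, z = 34 mm in the stand's frame; the axis runs along the stand's y. Two steel cheeks, 8 mm thick, carry it at y = -66 and +66 mm and rise to 42 mm above the counter. The steel spring rod runs beside the panel at y = +77 mm.
- panel (a joint): Angle of the stand's panel. 0 = folded, level over the plate, pointing to the stand's +x; 1.57 = upright; 1.92 = fully open on its stop, leaning back 20 degrees to the stand's -x. Over-centre spring: lifting starts with about 5 N at the handle, easing to nothing near 1.1; past about 1.15 it snaps open by itself and stays (0.4 N m holds it); let go before 1.0 it drops shut.
- panel_handle (a point): Centre of the red round handle bar, 10 mm diameter, parallel to the hinge, on the panel's back face (the upper face when folded): 85 mm from the hinge along the panel and 34 mm off its mid-plane. Free length 68 mm between its two end legs; 25 mm clear between bar and panel. Folded, the bar is 68 mm above the counter; open, about 102 mm. Fingers opened wide here press on the panel.
- rack: Wooden rack, fixed to the counter: foot plate 110 x 160 x 10 mm with two walls 150 mm long (y), 50 mm high above the foot (tops 60 mm above the counter), forming a 14 mm slot across x with its floor 10 mm above the counter. Origin at the centre of its underside, z up; slot along y.
- board: Job board: wood 10 mm thick (x), 120 mm wide (y), 150 mm tall (z), white sheet on its +x face (paper side), steel clip along the top edge, 14 mm thick, 90 mm wide, from z = 144 to 170 mm (the top). Origin: middle of the bottom edge. 0.14 to 0.28 kg. Starts upright in the rack's slot, clip up, paper side away from the robot; lifts straight out.
- board_grip (a point): Centre of the board's steel clip (157 mm above the board's bottom edge, mid-width, mid-thickness): where to pinch it across its 14 mm thickness.
- panel_edge (a point): Middle of the free edge of the stand's aluminium panel, in mid-thickness. The panel is 105 mm from hinge to free edge, 120 mm wide, 8 mm thick (hinge axis in mid-thickness), 0.15 kg. Folded, the edge is 34 mm above the counter; open, about 133 mm.
- mallet: Black rubber mallet lying on the counter beyond the work: head 64 mm diameter x 110 mm, centre of head above the origin, handle 250 mm along its -x. To be left alone.
- wrench: Chrome socket wrench 210 mm long, lying to the robot's right. To be left alone.
- jar: Glass jar with a silver twist cap, 80 mm diameter, 120 mm tall, origin under its centre, to the robot's left. To be left alone.
- dispenser: Steel tape dispenser base, 160 x 70 x 74 mm, origin under its centre, to the robot's right. To be left alone.
Mind the look-alikes: they are no part of the job. What is meant by the board is not yellow, and is the larger of those in its own colour.

How it is judged:
By the outcome, as a careful person would: the job done as asked, in the order asked, and still so for the second after the job is handed in, with the robot touching nothing.
It also fails if it takes over 58 s, if anything falls off the work surface, if the arm or the gripper's body presses on something with over 40 N, if the wrist force passes 120 N, or if a joint passes its speed limit or range.

## Working session

There is one attempt and no reset: what is moved stays moved. The work goes in short steps, each a Python script; the robot and the scene stay as the last script left them, time stands still between calls to the robot, and variables do not carry over. Pictures are saved under pics/ and viewed, at most 10 in all, crops included, and the job is handed in when it is done.

```bash
ls; mkdir -p pics
cat > h.py <<'E'
import numpy as np, cv2
from station import ctrl, get_state, vision, ticket, models
from scipy.spatial.transform import Rotation as Ro
def cloud(name, d):
    c=vision.camera_info(name);K=np.array(c["mtx"]);R=np.array(c["R"]);t=np.array(c["t"])
    v,u=np.mgrid[:d.shape[0],:d.shape[1]]
    P=np.stack([(u-K[0,2])/K[0,0]*d,(v-K[1,2])/K[1,1]*d,d],-1)
    W=(P-t)@R; W[d<=0]=np.nan
    return W
def quat(R):
    q=Ro.from_matrix(R).as_quat(); return [q[3],q[0],q[1],q[2]]
def rot(z,y):
    z=np.array(z,float);z/=np.linalg.norm(z);y=np.array(y,float);y-=z*(y@z);y/=np.linalg.norm(y)
    return np.stack([np.cross(y,z),y,z],1)
E
python3 - <<'E'
from h import *
for n in("side","top"):
    im,d=vision.grab_frame(n);np.savez("f_"+n,im=im,d=d);cv2.imwrite(f"pics/{n}0.png",im)
    c=vision.camera_info(n);print(n,-np.array(c["R"]).T@np.array(c["t"]))
    W=cloud(n,d)
    for th in("stand","panel_handle","panel_edge","rack","board","board_grip","stand_hinge","mallet"):
        for r in models.recognise(n,th)[:4]:
            u,v=map(int,r["point"]);print(th,round(r["p"],2),u,v,W[v,u].round(3))
print(get_state()["time"],ctrl.pinch_z,get_state()["eef_rot"])
E
```

```text
pics
side [ 0.37884602 -1.13410964  1.14812649]
stand 0.73 260 191 [0.502 0.157 0.04 ]
panel_handle 0.77 262 185 [0.513 0.194 0.036]
panel_edge 0.86 261 184 [0.51  0.198 0.038]
rack 0.89 272 265 [ 0.499 -0.21   0.05 ]
board 0.97 233 258 [ 0.381 -0.198  0.087]
board 0.85 274 239 [ 0.511 -0.162  0.115]
board 0.68 332 269 [ 0.667 -0.288  0.098]
board_grip 0.93 278 241 [ 0.516 -0.214  0.16 ]
board_grip 0.79 333 271 [ 0.668 -0.297  0.099]
board_grip 0.75 238 260 [ 0.396 -0.22   0.1  ]
stand_hinge 0.74 259 189 [0.499 0.167 0.041]
mallet 0.94 349 217 [ 0.79 -0.03  0.05]
top [ 0.3548106  -0.02852777  1.83480797]
stand 0.85 212 216 [0.513 0.201 0.044]
stand 0.22 155 255 [0.374 0.374 0.126]
panel_handle 0.59 213 215 [0.517 0.199 0.038]
panel_edge 0.85 211 215 [0.517 0.206 0.035]
rack 0.84 313 221 [ 0.499 -0.148  0.06 ]
rack 0.38 214 216 [0.514 0.196 0.034]
board 0.65 327 254 [ 0.385 -0.19   0.133]
board 0.65 351 172 [ 0.652 -0.263  0.171]
board 0.54 319 215 [ 0.509 -0.159  0.179]
board_grip 0.78 319 217 [ 0.509 -0.165  0.106]
board_grip 0.53 322 256 [ 0.379 -0.173  0.133]
stand_hinge 0.66 209 218 [0.506 0.213 0.037]
mallet 0.72 275 137 [ 0.798 -0.013  0.035]
0.9 -0.0187 [ 7.94803323e-07  1.87792087e-01  9.82208803e-01 -1.27243275e-05]
```

Run:
```python
from h import *
a=np.load("f_side.npz")["im"];b=np.load("f_top.npz")["im"]
A=cv2.resize(a[140:320,200:400],None,fx=3,fy=3,interpolation=2);cv2.imwrite("pics/sidecrop.png",A)
B=cv2.resize(b[120:290,140:400],None,fx=3,fy=3,interpolation=2);cv2.imwrite("pics/topcrop.png",B)
```

```text
(no output)
```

View pics/side0.png

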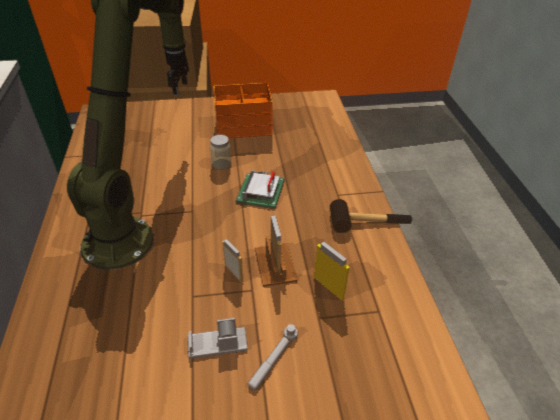

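View pics/sidecrop.png

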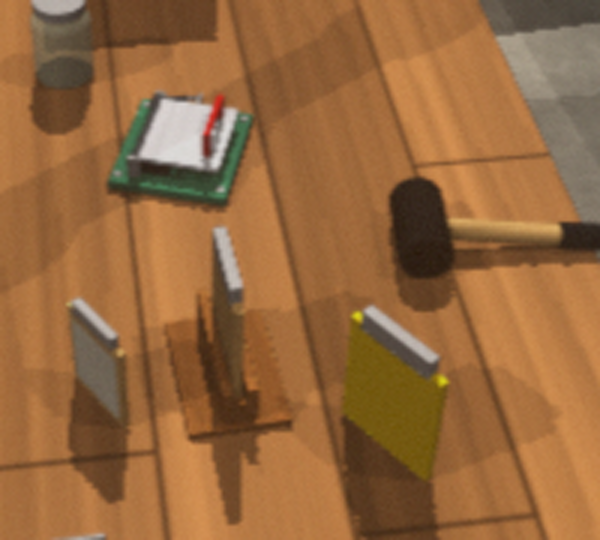

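View pics/topcrop.png

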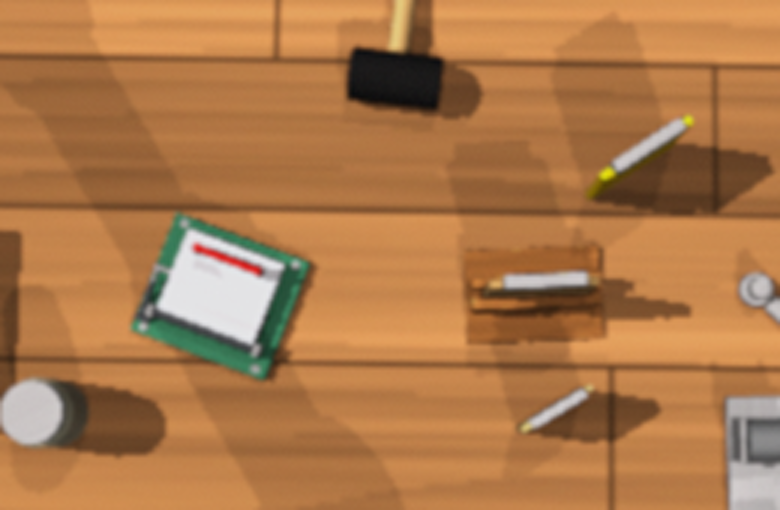

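The boards are: small white at side (233,258), standing loose; wood/white in the rack at (274,239); yellow at (332,269). The one in the rack fits: it isn't yellow, it is the larger of the two in its colour, and it is in the slot. The crops confirm this. The stand is folded at (260,190), with its red handle at about (271,182).

Run:
```python
from h import *
S={}
for n in("side","top"):
    f=np.load(f"f_{n}.npz");im,d=f["im"],f["d"];W=cloud(n,d);hsv=cv2.cvtColor(im,cv2.COLOR_BGR2HSV).astype(int)
    H,Sa,V=hsv[...,0],hsv[...,1],hsv[...,2]
    near=lambda x,y,r:np.hypot(W[...,0]-x,W[...,1]-y)<r
    red=((H<4)|(H>174))&(Sa>170)&(V>90)&near(.51,.2,.14)
    P=W[red];P=P[P[:,2]>.05];c=np.median(P,0);ev=np.linalg.svd(P-P.mean(0))[2][0]
    print(n,"red",red.sum(),len(P),c,P.mean(0),ev,"z",np.percentile(P[:,2],[5,95]))
    # ray/pixel rectangle of red
    v,u=np.nonzero(red);print(" px",u.mean(),v.mean())
    gr=(H>60)&(H<90)&(Sa>80)&near(.51,.2,.16)
    P=W[gr];P=P[(P[:,2]<.022)&(P[:,2]>.006)];
    r=cv2.minAreaRect(P[:,:2].astype(np.float32)*1000);print(" green",len(P),r,np.median(P[:,2]),cv2.boxPoints(r).tolist())
    pan=near(.51,.2,.12)&(Sa<60)&(V>150)&(W[...,2]>.028)&(W[...,2]<.045);P=W[pan]
    r=cv2.minAreaRect(P[:,:2].astype(np.float32)*1000);print(" panel",len(P),r,np.median(P[:,2]))
    cl=near(.505,-.185,.1)&(W[...,2]>.15);P=W[cl]
    r=cv2.minAreaRect(P[:,:2].astype(np.float32)*1000);print(" clip",len(P),r,np.percentile(P[:,2],[5,50,95,100]))
    # rack foot / walls
    rk=near(.505,-.185,.13)&(W[...,2]>.006)&(W[...,2]<.014);P=W[rk]
    r=cv2.minAreaRect(P[:,:2].astype(np.float32)*1000);print(" rackfoot",len(P),r)
    for k,(lo,hi) in {"wall":(.052,.066),"bd":(.07,.14)}.items():
        P=W[near(.505,-.185,.13)&(W[...,2]>lo)&(W[...,2]<hi)];print(" ",k,len(P),cv2.minAreaRect(P[:,:2].astype(np.float32)*1000) if len(P)>3 else 0)
# two-view triangulation of red centroid & clip(recognise)
```

```text
side red 24 24 [0.54827894 0.1931411  0.07235547] [0.54711955 0.18957001 0.07305806] [-0.34628503 -0.93736133  0.03795274] z [0.0694598  0.07862424]
 px 271.125 177.45833333333334
 green 135 ((504.06951904296875, 189.54522705078125), (151.24937438964844, 143.99270629882812), 70.46912384033203) 0.013892525178696833 [[410.93328857421875, 142.34130859375], [546.640869140625, 94.20243072509766], [597.2057495117188, 236.7491455078125], [461.4981689453125, 284.8880310058594]]
 panel 457 ((515.44677734375, 195.842529296875), (130.95933532714844, 108.32601928710938), 65.52709197998047) 0.0382652060339739
 clip 174 ((516.5230712890625, -175.85989379882812), (15.3267240524292, 108.30286407470703), 3.498216152191162) [0.15667456 0.17746525 0.18260179 0.18651708]
 rackfoot 753 ((502.85394287109375, -184.08203125), (207.62844848632812, 247.94927978515625), 84.08697509765625)
  wall 265 ((481.6216125488281, -195.8704071044922), (166.61077880859375, 142.62588500976562), 38.985164642333984)
  bd 342 ((446.260498046875, -182.0970458984375), (142.8422088623047, 118.61289978027344), 8.391332626342773)

[... 395 characters left out ...]
 254.28973388671875], [466.3853759765625, 303.4737854003906]]
 panel 830 ((516.6641235351562, 206.8268280029297), (143.55796813964844, 107.11605834960938), 72.44794464111328) 0.03774304283202249
 clip 165 ((514.89013671875, -167.26748657226562), (14.612436294555664, 118.33902740478516), 3.5157277584075928) [0.15737559 0.17783668 0.18454948 0.18849245]
 rackfoot 841 ((506.48284912109375, -185.42666625976562), (246.4134979248047, 252.09683227539062), 17.08243751525879)
  wall 196 ((514.8594360351562, -165.56924438476562), (38.58792495727539, 150.52981567382812), 3.755048990249634)
  bd 114 ((444.6602478027344, -165.64874267578125), (138.39163208007812, 119.66287231445312), 0.11350701749324799)
```

Stand: centre about (0.508, 0.201), yaw -19.6°. The handle checks out: 40 mm ahead of that centre gives (0.545, 0.188), as measured. The clip is at (0.515, -0.168), top about 0.18, yaw 3.5°, which agrees with the rack wall centre. Next I check reach for the swing and the placing.

```bash
cat >> h.py <<'E'
C=np.array([.508,.201,0]);YAW=np.deg2rad(-19.6)
fx=np.array([np.cos(YAW),np.sin(YAW),0]);fy=np.array([-fx[1],fx[0],0]);up=np.array([0,0,1.])
PZ=abs(ctrl.pinch_z)
def st(x,y,z): return C+x*fx+y*fy+z*up
def pose(g,tilt,sgn,f=fx):   # grasp point g, tool leaning forward by tilt; -> TCP pos, quat
    z=np.sin(tilt)*f-np.cos(tilt)*up; y=sgn*(np.cos(tilt)*f+np.sin(tilt)*up)
    return np.array(g)+PZ*z, quat(rot(z,y))
def handle(th):
    a=th+np.arctan2(.034,.085);r=np.hypot(.034,.085)
    return st(-.045+r*np.cos(a),0,.034+r*np.sin(a))
E
python3 - <<'E'
from h import *
print(handle(0),handle(1.92))
by=np.deg2rad(3.5);bf=np.array([np.cos(by),np.sin(by),0])
f=lambda q: None if q is None else np.round(q,2)
for s in(1,-1):
    print("sgn",s)
    for th in(0,.5,1.15,1.85):
        for t in sorted({0,th*.5,th*.7,min(th,1.4)}): print(th,round(t,2),f(ctrl.ik(*pose(handle(th),t,s))))
    print("pick",f(ctrl.ik(*pose([.515,-.168,.171],0,s,bf))),f(ctrl.ik(*pose([.515,-.168,.331],0,s,bf))))
    for dz in(0,.15): print("place",f(ctrl.ik(*pose(st(-.08,0,.166+dz),.39,s))))
E
```

```text
[0.5456823  0.18758194 0.068     ] [0.40811302 0.23656815 0.10223678]
sgn 1
0 0 [-0.49  0.64  0.18  1.85 -0.17  0.67 -0.55]
0.5 0 [-0.53  0.57  0.19  1.87 -0.15  0.72 -0.6 ]
0.5 0.25 [-0.71  0.52  0.28  2.04  0.1   0.43 -0.91]
0.5 0.35 [-0.82  0.52  0.35  2.11  0.29  0.32 -1.13]
0.5 0.5 [-1.25  0.71  0.95  2.2  -0.99  0.22  0.07]
1.15 0 [-0.6   0.49  0.18  1.96 -0.13  0.71 -0.68]
1.15 0.57 [-1.27  0.55  0.68  2.29  0.98  0.19 -2.01]
1.15 0.8 [-0.22  0.86 -1.23  2.38  1.54  1.61 -2.8 ]
1.15 1.15 [-1.67  1.08  0.94  2.48  2.27  0.46  2.48]
1.85 0 [-0.68  0.47  0.16  2.08 -0.13  0.61 -0.77]
1.85 0.93 [-1.73  0.93  0.94  2.48  2.17  0.26  2.67]
1.85 1.29 [-1.95  1.45  1.14  2.49  2.54  0.22  1.97]
1.85 1.4 [-1.99  1.56  1.14  2.47  2.32  0.21  2.09]
pick [-0.    0.49  0.41  1.84 -0.25  0.87  0.58] [-0.11  0.35  0.56  1.59 -0.19  1.26  0.54]
place [-1.04  0.35  0.35  2.19  0.49  0.48 -1.48]
place [-0.95  0.14  0.2   1.95  0.4   0.92 -1.32]
sgn -1
0 0 [-0.04  0.68 -0.54  1.84  0.49  0.75  1.96]
0.5 0 [-0.05  0.61 -0.55  1.87  0.43  0.79  1.97]
0.5 0.25 [-0.26  0.52 -0.38  2.04  0.74  0.59  1.6 ]
0.5 0.35 [-0.38  0.51 -0.28  2.1   0.93  0.53  1.37]
0.5 0.5 [-0.55  0.51 -0.15  2.19  1.29  0.51  0.95]
1.15 0 [-0.1   0.53 -0.56  1.95  0.39  0.78  1.92]
1.15 0.57 [-0.69  0.46 -0.17  2.28  1.35  0.62  0.74]
1.15 0.8 [-0.89  0.55 -0.11  2.39  1.63  0.83  0.29]
1.15 1.15 [-1.09  0.81 -0.06  2.48  1.72  1.21 -0.15]
1.85 0 [-0.18  0.51 -0.56  2.07  0.42  0.68  1.78]
1.85 0.93 [-1.12  0.68 -0.1   2.47  1.6   0.99 -0.  ]
1.85 1.29 [-1.27  0.99 -0.11  2.48  1.53  1.37 -0.34]
1.85 1.4 [-1.31  1.08 -0.08  2.46  1.5   1.43 -0.41]
pick [-0.39  0.73  1.15  1.84 -0.75  1.09 -2.03] [-0.42  0.52  1.15  1.59 -0.48  1.35 -2.29]
place [-0.51  0.34 -0.36  2.18  0.85  0.66  1.27]
place [-0.41  0.15 -0.43  1.94  0.51  0.97  1.7 ]
```

Run:
```python
from h import *
def rep(m):
    s=get_state();print(m,round(s["time"],2),np.round(s["tcp_pos"],4),np.round(s["contact_force"],1),round(s["width"],4))
p,q=pose(handle(0),0,-1)
ctrl.movep(p+[0,0,.13],q);rep("above")
ctrl.movel(p+[0,0,.001],max_speed=.12);rep("at")
print(p)
ctrl.close_gripper(25);rep("closed");print(get_state()["gripper_force"],get_state()["qpos"])
```

```text
above 2.86 [0.5454 0.1885 0.1794] [ 0.1  0.3 -1. ] 0.0854
at 4.08 [0.5461 0.1879 0.051 ] [-0.2 -0.4  0.4] 0.0855
[0.5456823  0.18758194 0.0493    ]
closed 4.76 [0.5446 0.1879 0.0503] [-5.3  1.5  4.6] 0.009
24.907871782779694 [-0.08150269  0.66557031 -0.46596103  1.84324971  0.42577534  0.73449701
  2.01672079]
```

```bash
sed -i 's/C=np.array(\[.508,.201,0\])/C=np.array([.5065,.2015,0])/' h.py
python3 - <<'E'
from h import *
for th in np.linspace(0,1.85,13)[1:]:
    p,q=pose(handle(th),.7*th,-1)
    try: ctrl.movel(p,q,max_speed=.09)
    except ctrl.Unreachable as e: print("unreach",th,e);break
    s=get_state();F=np.array(s["contact_force"]);print(round(th,2),round(s["time"],2),np.round(np.array(s["tcp_pos"])-p,4),F.round(1),round(s["width"],4),round(float(s["qpos"][3]),2))
    if np.linalg.norm(F)>50: print("STOP");break
im,d=vision.grab_frame("side");cv2.imwrite("pics/lift.png",cv2.resize(im[100:260,130:370],None,fx=3,fy=3))
E
```

```text
0.15 5.05 [ 0.0006 -0.0002  0.0005] [ 3.7 -0.7 -4. ] 0.0091 1.93
0.31 5.35 [ 0.0008 -0.0002  0.0005] [ 4.4 -1.2 -4.3] 0.0088 2.01
0.46 5.68 [ 0.001  -0.0002  0.0005] [ 4.  -1.7 -2.3] 0.0088 2.08
0.62 6.05 [ 0.0012 -0.0002  0.0006] [ 5.  -2.2 -0.1] 0.0086 2.16
0.77 6.47 [ 0.0014 -0.0002  0.0007] [ 4.9 -2.2  3.1] 0.0091 2.24
0.92 6.92 [ 0.0016 -0.0002  0.001 ] [ 3.8 -1.   6.2] 0.0089 2.3
1.08 7.31 [ 0.0017 -0.0002  0.0012] [ 2.3 -1.5  8.4] 0.009 2.37
1.23 7.62 [ 0.0016 -0.      0.0016] [-0.2  0.  14. ] 0.0084 2.42
1.39 7.92 [0.0011 0.0003 0.0016] [-4.8  3.2 18.5] 0.0085 2.46
1.54 8.21 [0.0004 0.0009 0.0013] [-9.5  5.1 20.3] 0.0087 2.48
1.7 8.5 [-0.0002  0.0013  0.0007] [-13.4   6.   18.1] 0.009 2.49
1.85 8.79 [-0.0009  0.0019 -0.0007] [-15.1   9.1  11.5] 0.009 2.48
```

View pics/lift.png

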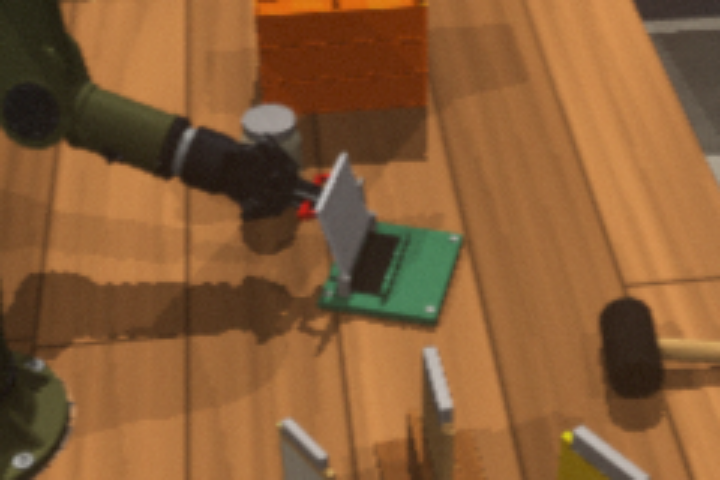

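The picture shows the panel swung up and leaning back (crop 345,220), with the fingers on the red bar behind it. I release and back off.

Run:
```python
from h import *
ctrl.ungrasp();s=get_state();print(s["time"],np.round(s["contact_force"],1),s["width"])
p,q=pose(handle(1.85),.7*1.85,-1)
z=np.sin(.7*1.85)*fx-np.cos(.7*1.85)*up
for d in(.07,.05,.04,.03):
    try: ctrl.movel(p-d*z,q,max_speed=.12);print("back",d);break
    except ctrl.Unreachable: print("no",d)
s=get_state();print(s["time"],np.round(s["contact_force"],1),s["qpos"])
im,d=vision.grab_frame("side");np.savez("g_side",im=im,d=d);cv2.imwrite("pics/rel.png",cv2.resize(im[100:260,130:370],None,fx=3,fy=3))
by=np.deg2rad(3.5);bf=np.array([np.cos(by),np.sin(by),0])
for h in(.12,.2):
  for t in (1.29,.9,.5): print(h,t,ctrl.ik(*pose(st(-.2,0,h+.1),t,-1)))
```

```text
9.5667 [-0.   0.6  0.3] 0.08525627031882665
back 0.07
10.3 [ 0.8 -0.2 -0.5] [-1.64786134  0.94994702  0.18247318  2.46259474  1.36539888  1.08478249
 -0.23257971]
0.12 1.29 [-1.74365208  0.68808832  0.2037165   2.42527958  1.18291591  1.18390168
  0.08741858]
0.12 0.9 [-1.56493516  0.37939477  0.15096571  2.3595878   1.06852379  0.98951585
  0.49609808]
0.12 0.5 [-1.32427161  0.2040332   0.18906152  2.24094468  0.68429707  0.7781587
  1.14447488]
0.2 1.29 [-1.77987261  0.48699839  0.24293003  2.36696734  1.12698033  1.30031991
  0.33225425]
0.2 0.9 [-1.60734312  0.21886551  0.18840052  2.24908195  0.95370265  1.14465279
  0.7505789 ]
0.2 0.5 [-1.37776628  0.08821497  0.23051648  2.10308671  0.58116304  0.99376903
  1.31750881]
```

View pics/rel.png

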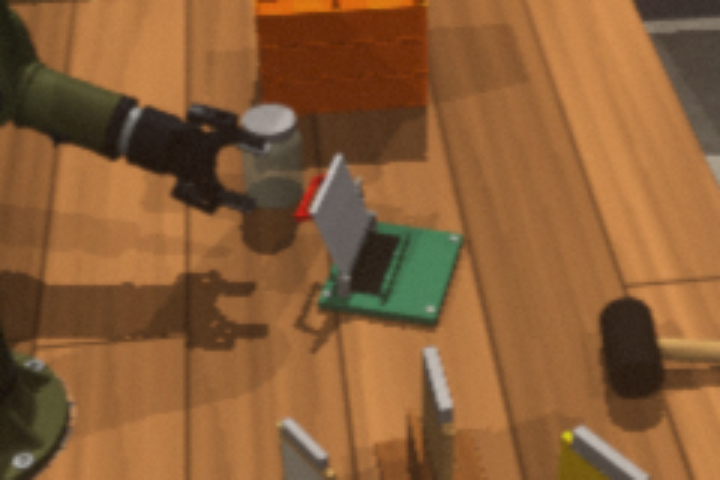

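The panel stands open by itself and the bar is clear of the fingers. Next is the board.

Run:
```python
from h import *
def rep(m):
    s=get_state();print(m,round(s["time"],2),np.round(s["tcp_pos"],4),np.round(s["contact_force"],1),round(s["width"],4),np.round(s["qpos"],2))
ctrl.movep(*pose(st(-.2,0,.32),.6,-1));rep("up")
by=np.deg2rad(3.5);bf=np.array([np.cos(by),np.sin(by),0])
p,q=pose([.515,-.169,.171],0,1,bf)
ctrl.movep(p+[0,0,.13],q);rep("above")
im,d=vision.grab_frame("top");W=cloud("top",d)
ctrl.movel(p,q,max_speed=.12);rep("at");print(p)
ctrl.close_gripper(45);ctrl.pause(.1);rep("closed")
for dz in(.03,.16):
    ctrl.movel(p+[0,0,dz],q,max_speed=.1);rep("lift")
im,d=vision.grab_frame("side");np.savez("l_side",im=im,d=d);cv2.imwrite("pics/l.png",cv2.resize(im[130:330,130:400],None,fx=2.9,fy=2.9))
im,d=vision.grab_frame("top");np.savez("l_top",im=im,d=d)
```

```text
up 11.64 [0.328  0.2645 0.3037] [-0.7  1.1 -1.4] 0.0852 [-1.43  0.08  0.2   2.11  0.68  1.07  1.2 ]
above 13.39 [ 0.5152 -0.1671  0.2817] [-0.   0.  -0.1] 0.0855 [-0.3   0.45  0.88  1.64 -0.36  1.22  0.72]
at 14.68 [ 0.5154 -0.1693  0.153 ] [ 0.6 -0.4 -0.5] 0.0851 [-0.22  0.57  0.79  1.84 -0.49  0.94  0.84]
[ 0.515  -0.169   0.1523]
closed 15.43 [ 0.5152 -0.1691  0.1525] [-1.  -0.2  3.2] 0.0129 [-0.22  0.57  0.79  1.84 -0.49  0.94  0.85]
lift 15.88 [ 0.5149 -0.1688  0.1821] [-0.8  0.7 -1.6] 0.0133 [-0.25  0.54  0.81  1.8  -0.46  1.    0.81]
lift 17.32 [ 0.5148 -0.1688  0.3117] [-0.2  0.5 -1.5] 0.0129 [-0.3   0.43  0.89  1.59 -0.34  1.29  0.7 ]
```

View pics/l.png

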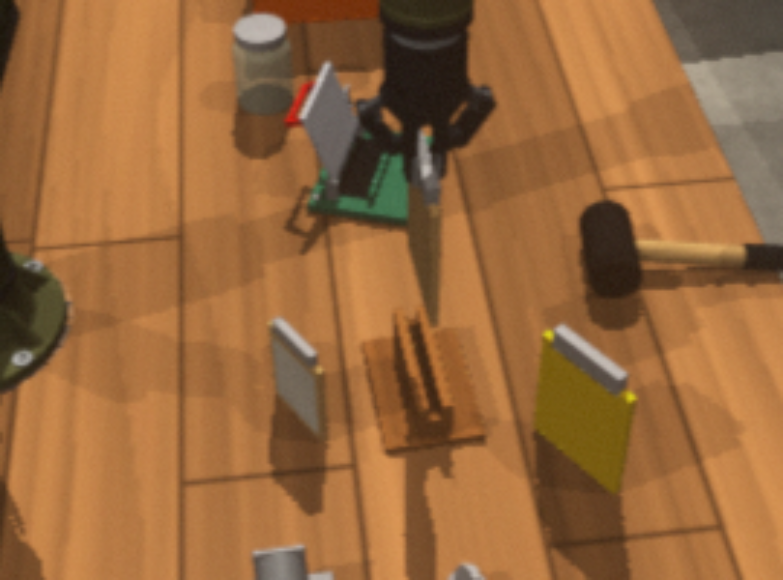

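The board hangs upright in the gripper, out of the rack. I measure its lateral offset and tilt in the grip from these frames.

Run:
```python
from h import *
by=np.deg2rad(3.5);bf=np.array([np.cos(by),np.sin(by),0]);bl=np.array([-bf[1],bf[0],0])
for n in("side","top"):
    f=np.load(f"l_{n}.npz");W=cloud(n,f["d"]);g=np.array([.5148,-.1688,.3304])
    X=(W-g)@bf;Y=(W-g)@bl;Z=W[...,2]-g[2]
    for lo,hi in((-.162,-.13),(-.13,-.1),(-.1,-.07),(-.07,-.04),(-.04,-.018),(-.005,.012)):
        m=(abs(X)<.02)&(abs(Y)<.08)&(Z>lo)&(Z<hi)
        if m.sum()>5: print(n,lo,hi,m.sum(),"Y",np.percentile(Y[m],[2,50,98]).round(4),"X",np.percentile(X[m],[2,50,98]).round(4))
    m=(abs(X)<.02)&(abs(Y)<.08)&(Z>-.2)
    print("zmin",np.sort(Z[m])[:8].round(3))
```

```text
side -0.162 -0.13 80 Y [-0.0629 -0.0282  0.054 ] X [-0.0047 -0.0038  0.0046]
side -0.13 -0.1 86 Y [-0.0613 -0.0273  0.0529] X [-0.0046 -0.0038  0.004 ]
side -0.1 -0.07 84 Y [-0.0606 -0.0243  0.0534] X [-0.0045 -0.0037  0.0035]
side -0.07 -0.04 76 Y [-0.0621 -0.0375  0.0378] X [-0.0049 -0.0036  0.0046]
side -0.04 -0.018 46 Y [-0.0624 -0.0542  0.0042] X [-0.0045 -0.0035  0.0057]
side -0.005 0.012 157 Y [-0.046  -0.012   0.0324] X [-0.0191  0.0007  0.0179]
zmin [-0.162 -0.16  -0.16  -0.16  -0.159 -0.159 -0.158 -0.157]
zmin [0.316 0.342 0.345 0.35  0.352 0.353 0.353 0.353]
```

Run:
```python
from h import *
def rep(m):
    s=get_state();print(m,round(s["time"],2),np.round(s["tcp_pos"],4),np.round(s["contact_force"],1),round(s["width"],4),np.round(s["qpos"],2))
    return np.array(s["contact_force"])
a=.393
p,q=pose(st(-.081,.001,.1646),a,1)
print(p)
c=np.array(get_state()["tcp_pos"]);ctrl.movel(c+[0,0,.03],max_speed=.12)
ctrl.movep(p+[0,0,.17],q);rep("pre")
ctrl.movel(p+[0,0,.06],q,max_speed=.12);f0=rep("mid")
im,d=vision.grab_frame("side");np.savez("p_side",im=im,d=d);cv2.imwrite("pics/p.png",cv2.resize(im[110:250,160:360],None,fx=4,fy=4))
W=cloud("side",d);X=(W-C)@fx;Y=(W-C)@fy;Z=W[...,2]
for z in(.06,.08,.1,.12):
    m=(abs(Z-z)<.01)&(abs(Y)<.075)&(X>-.12)&(X<.05)
    for nm,mm in(("panel",m&(X<-.035-(z-.034)*.364+.012)),("board",m&(X>=-.035-(z-.034)*.364+.012))):
        if mm.sum()>3: print(z,nm,mm.sum(),"X",np.percentile(X[mm],[5,50,95]).round(4),"Y",np.percentile(Y[mm],[2,98]).round(4))
```

```text
[0.43727523 0.22721134 0.14732561]
pre 19.46 [0.4376 0.2263 0.3172] [ 0.9  0.  -1.8] 0.0132 [-1.4   0.15  0.72  1.92  0.3   0.93 -1.19]
mid 20.52 [0.4377 0.2273 0.2079] [ 0.2  0.2 -1.7] 0.0131 [-1.32  0.3   0.7   2.11  0.25  0.6  -1.2 ]
0.06 panel 42 X [-0.0539 -0.0488 -0.0441] Y [-0.0635 -0.0073]
0.08 panel 45 X [-0.0625 -0.0567 -0.0525] Y [-0.0619 -0.0093]
0.08 board 50 X [-0.0197 -0.015  -0.0131] Y [-0.0594  0.0552]
0.1 panel 83 X [-0.1061 -0.0936 -0.0601] Y [-0.059   0.0381]
0.1 board 91 X [-0.0269 -0.022  -0.016 ] Y [-0.0583  0.0585]
0.12 panel 55 X [-0.0979 -0.0717 -0.0661] Y [-0.0601  0.0196]
0.12 board 94 X [-0.0365 -0.0293 -0.0249] Y [-0.059   0.0596]
```

View pics/p.png

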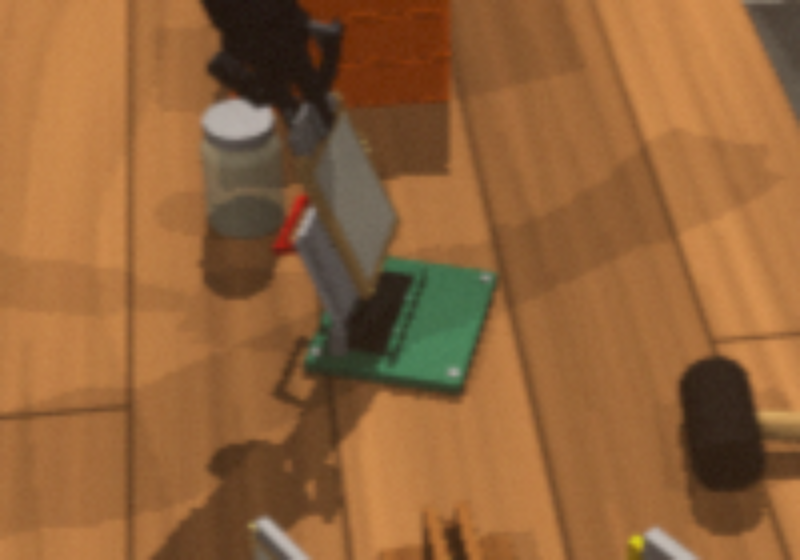

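Board and panel edges line up laterally (board Y ±0.059, panel -0.060), with the board in front of the panel and paper out. I lower it until it touches.

Run:
```python
from h import *
def rep(m):
    s=get_state();print(m,round(s["time"],2),np.round(s["tcp_pos"],4),np.round(s["contact_force"],1),round(s["width"],4))
    return np.array(s["contact_force"])
a=.393
p,q=pose(st(-.079,.001,.1646),a,1)
ctrl.movel(p+[0,0,.008],q,max_speed=.08);f0=rep("near")
for dz in np.arange(.006,-.0061,-.002):
    ctrl.movel(p+[0,0,dz],q,max_speed=.03);f=rep(f"{dz:.3f}")
    if np.linalg.norm(f-f0)>5: break
ctrl.ungrasp();ctrl.pause(.3);rep("rel")
z=np.sin(a)*fx-np.cos(a)*up
c=np.array(get_state()["tcp_pos"]);ctrl.movel(c-.10*z,q,max_speed=.12);rep("back")
ctrl.movel(c-.10*z+[-.03,0,.08],q,max_speed=.2)
im,d=vision.grab_frame("side");np.savez("e_side",im=im,d=d);cv2.imwrite("pics/e.png",cv2.resize(im[110:250,160:360],None,fx=4,fy=4))
W=cloud("side",d);X=(W-C)@fx;Y=(W-C)@fy;Z=W[...,2]
for zz in(.025,.05,.09,.13,.16):
    m=(abs(Z-zz)<.006)&(abs(Y)<.075)&(X>-.13)&(X<.0)
    if m.sum()>3: print(zz,m.sum(),"X",np.percentile(X[m],[5,50,95]).round(4),"Y",np.percentile(Y[m],[2,98]).round(4))
```

```text
near 21.38 [0.4394 0.2267 0.1557] [ 0.8  0.3 -1.7] 0.013
0.006 21.62 [0.4392 0.2267 0.1536] [ 0.2  0.1 -0.7] 0.0133
0.004 21.88 [0.4391 0.2265 0.1512] [ 0.3 -0.7 -1.1] 0.0134
0.002 22.12 [0.4391 0.2265 0.1492] [-1.1 -0.3 -1.4] 0.0131
0.000 22.38 [0.4393 0.2267 0.1474] [-0.3  0.5  1.2] 0.0134
-0.002 22.62 [0.4397 0.2271 0.1468] [-11.8  -0.4  25.3] 0.0132
rel 23.62 [0.4392 0.2265 0.1453] [-0.1  0.4  0.4] 0.0853
back 24.6 [0.4029 0.2392 0.2373] [-0.1  0.3 -0. ] 0.0855
0.025 64 X [-0.0422 -0.0153 -0.0089] Y [-0.0701  0.0609]
0.05 72 X [-0.048  -0.0263 -0.0208] Y [-0.0678  0.0563]
0.09 73 X [-0.0631 -0.0446 -0.0394] Y [-0.0597  0.0581]
0.13 69 X [-0.0767 -0.0631 -0.057 ] Y [-0.0634  0.055 ]
0.16 57 X [-0.0821 -0.074  -0.0699] Y [-0.05    0.0422]
```

View pics/e.png

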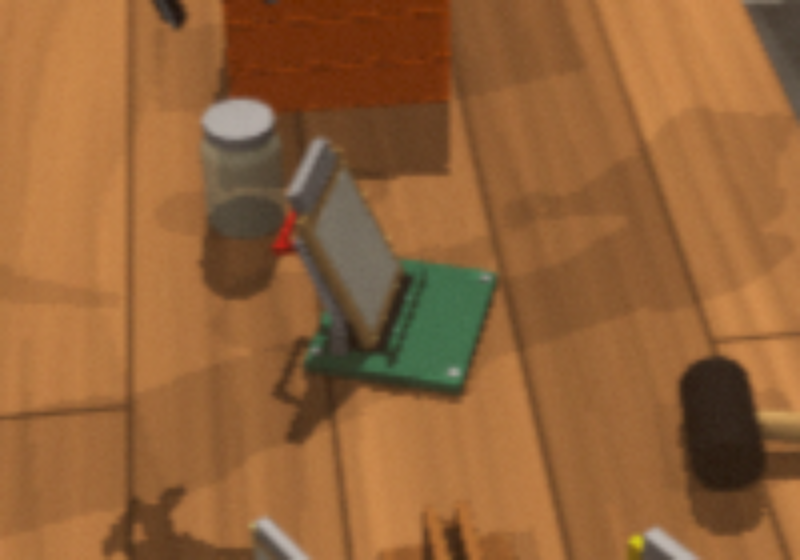

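The board leans back on the open panel (crop 345,240), paper side out and clip up. Its foot is behind the lip, it is central to about 1–2 mm, and the gripper is clear. I hand in.

```bash
python3 -c "
from h import *
print(ticket.close_job(),get_state()['time'])"
```

```text
the job is handed in; nothing more can be done
the job is handed in; nothing more can be done
```

The job is handed in: the panel is open on its stop, the board leans centrally against it by itself (clip up, paper out, foot behind the lip), and no other object was handled. It took about 26 s.

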